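# Load a sweet potato into a hinged-lid slow cooker

### The arm

A 7-joint arm with a two-finger parallel gripper is mounted at the origin on the work surface. World frame = base frame: x ahead of the robot, y to its left, z up, the work surface at z = 0. Lengths are in m, angles in rad, forces in N, time in s.
With the tool pointing down it reaches from about 0.425 to 0.8 m from the base axis. Payload 8.3 kg.
Tool frame: the origin (TCP) lies midway between the tips of the shut fingers; the grasp point (between the pads) lies 19 mm behind it; z points along the fingers, y is the direction in which the jaws open and shut (so a half turn about z gives the same grasp; the last joint's range is limited). The gripper opens to 85 mm and grips with 20 to 120 N. Pads are 22 mm wide; open, the fingers measure 114 mm over their backs; the gripper's body (76 mm by 85 mm) begins 54 mm behind the grasp point. The pads swing forward as they close: fully open they stand 13 mm farther back than shut.
Start: joints at [-1.318, 0.383, 0.016, 1.37, -0.006, 1.388, -0.046], TCP at [0.194, 0.594, 0.231] pointing down, gripper open.
Joint ranges: [-2.95, 2.95], [-0.25, 2.06], [-1.52, 1.56], [0.18, 2.33], [-1.44, 4.58], [0.02, 2.06], [-3.01, 3.01]. Speed limits (rad/s): [2.39, 2.39, 3.01, 3.01, 3.14, 3.14, 3.14].

### API

Orientations are given as a unit quaternion [w, x, y, z].
In Python, from bench import readout, get_image, camera_params, env, finder gives the robot as it stands.
- The arm moves only by the shell command python3 -m jog 'ROWS' [OPENING]. ROWS is JSON, a list of rows, each a list of 2 entries, a list of its own where there are three numbers: the shift along the tool's x, y, z in mm, then the turn, a rotation vector about the tool's x, y, z in degrees. In form: [[[dx, dy, dz], [wx, wy, wz]], ...]. A call has 1 to 20 rows; each row is the pose to reach, as a shift and turn from the pose commanded when the call began, along the tool's axes at that moment; what a row does not reach only later rows make up. A row lasts 1/8 s, in which the tool goes at most 62.5 mm and 10.7 degrees, less where a joint would pass 70% of its speed; a pose out of reach is approached as far as the arm can. A call with a gripper value outside its range is refused whole. OPENING is the closure in counts, from 0 (fully open) to 255 (shut), set as the call begins (- or left out, the last holds). The fingers move at their own pace and stop on an object; the grip force is fixed at half the most. Time passes only in rows, so rows that repeat a pose let the fingers close. It gives the time, the measured TCP pose, the force and the opening at its end, in the units of the state.
- readout.observe(): the state, without advancing time (a new reading comes with each control period).
- get_image(name): name is "scene" or "top" or "wrist"; returns (picture, depth): 420x560x3 uint8, red, green, blue; 420x560 float32, m along the optical axis (not along the pixel's ray), 0 where there is no reading.
- camera_params(name): a dict with "fx", "fy", "cx", "cy" (pixels), "D" ([k1, k2, p1, p2, k3] as OpenCV has them; the pictures are not rectified), "R" (3x3) and "t" (3): a world point X has camera coordinates R X + t; the wrist camera has in their place "T_tool_cam" (4x4, takes a point from camera to tool coordinates, whose origin is the TCP and whose axes are the flange's). Camera axes: x right, y down, z forward; pixel columns grow to the right and rows downward; lengths in m; the calibration is good to about 2 mm. A picture is of the moment at which its call begins: read the wrist's pose just before it. camera_params takes no time and is no camera call.
- env.job_done(): hands the job in, once; it reports no verdict.
Trained networks look in the newest picture that a camera, given by its name, has taken for a name from the list of things; names that differ only in an ending like _2 or _b are one class to them, and where a whole thing is asked for, a point or a joint stands for the part that bears it (a point fixed in the world has none). Each returns a list of dicts, best first, with "conf" (0 to 1); they miss things now and then, are a little off and sometimes report something else, mostly with a low value. They report only what shows in the picture. A call takes as long as a camera call. They do not tell look-alikes from the thing itself.
- finder.spot_in(query, camera): "uv" ([column, row] in pixels, amid what is visible of it).
The state is a dict: "time": time; "qpos": joint angles; "dq": joint speeds; "effort": joint torques, N m; "ee_pos": TCP position; "orientation": TCP orientation; "contact_force": force on the tool from outside, world axes, zero at the start; "torque": the same for the moment, N m; "finger_gap": finger opening in m.
Only numpy, scipy, OpenCV 4.12 (cv2) and the standard library are available. Lean on these libraries where they do the work, as an engineer would, in place of code of your own. Each camera call takes 0.05 s, during which the arm holds its last target.

### The job

Swing the slow cooker's hinged lid up and over, without flinging it, until it leans back on its stop and stays there by itself. Then take the sweet potato off the white plate and set it down gently on the floor of the crock, lying flat, not dropped in. Leave the lid open, and leave the can and the other kitchen things where they are.

Things in the scene. Friction and masses are not known exactly. Their poses are not given: they have to be found in the camera images.
- lid (a joint): opening angle of the slow cooker's lid in rad: 0 shut, 1.85 leaning back on its stop. The lid weighs about 0.4 kg; its hinge is lightly damped and has no spring: let go below about 1.55 it falls shut, beyond about 1.6 it sinks by itself onto the stop and stays.
- cooker: compact rectangular steel slow cooker, fixed, 175 mm along x, 215 mm along y, rim 110 mm above the worktop; origin under its middle. x points from its front (dial, lid bar) to the hinge at its back; the front faces to the robot's right, towards the plate, within 0.35 rad. A dial (radius 17 mm) sticks out 12 mm from the front, 65 mm to +y of the middle, 45 mm up.
- crock_floor (a point): middle of the crock's inner floor, 39 mm above the worktop; axes as the cooker's (x from its front to its hinge, z up). The crock is a rectangular white stoneware tub inside the cooker, open space 151 mm along x, 191 mm along y, 71 mm deep from rim to floor.
- lid_bar (a point): middle of the lid's black bar handle: round, 12 mm thick, 100 mm long along the cooker's y, held at both ends by arms straight out in front of the lid, in the lid's plane. Shut, its axis is 116 mm above the worktop, 36 mm before the cooker's front face: 22 mm free to the lid edge, 30 mm to the face, nothing below. It turns with the lid (x from bar to hinge), 217 mm from the hinge axis.
- lid_hinge (a point): midway along the lid's hinge axis (the cooker's y), at the back, 116 mm above the worktop, 93.5 mm behind the crock's middle. The steel lid (plate 189 mm from the hinge axis to its front edge, 8 mm thick, 221 mm wide) swings up about it; open, it leans 0.28 rad backward beyond the upright.
- potato_center (a point): centre of the sweet potato: a brown tapered root 126 mm long along its own x, 58 mm thick in the middle 40 mm and thinner to both ends, round, with narrow flats below and on top so that it does not roll, about 0.25 kg. It lies on the plate, its centre 34 mm above the worktop; set down on the crock floor its centre is 29 mm above that floor.
- plate: white melamine plate, 210 mm across, rim 18 mm high, flat floor 5 mm thick and about 130 mm across; origin at the middle of its underside. It stands to the robot's right of the cooker.
- can: closed steel can with a paper band, 68 mm across, 105 mm high, standing behind and between cooker and plate; origin at the middle of its underside. To be left alone.
- lifter: dark grey silicone lid lifter, 103 x 45 x 20 mm, lying nearer the robot than the can; origin under its middle. To be left alone.
- mug: white mug, 80 mm across, 95 mm high; origin at the middle of its underside. To be left alone.
- bowl: small bowl, 130 mm across, 55 mm high; origin at the middle of its underside. To be left alone.
- shaker: steel shaker, 42 mm across, 78 mm high; origin at the middle of its underside. To be left alone.
Mind the look-alikes: they are no part of the job. Of the things like the part that bears potato_center, leave any that is green; of the rest the smaller one is meant.

How it is judged:
By the outcome, as a careful person would: the job done as asked, in the order asked, and still so for the second after the job is handed in, with the robot touching nothing.
It also fails if it takes over 61 s, if anything falls off the work surface, if the arm or the gripper's body presses on something with over 40 N, if the wrist force passes 120 N, or if a joint passes its speed limit or range.

## Working session

There is one attempt and no reset: what is moved stays moved. The work goes in short steps, Python scripts to look and compute and a shell command to move; the robot and the scene stay as the last step left them, time stands still between calls to the robot, and variables do not carry over. Pictures are saved under pics/ and viewed, and the job is handed in when it is done.

```bash
ls; mkdir -p pics; python3 - <<'E'
from bench import readout,get_image,camera_params
import cv2
s=readout.observe(); print(s)
for n in ["scene","top"]:
    p,d=get_image(n); cv2.imwrite(f"pics/{n}0.png",p[:,:,::-1]); 
    import numpy as np
    np.save(f"pics/{n}0_d.npy",d); c=camera_params(n); print(n,c)
E
```

```text
pics
{'time': 0.0, 'qpos': array([-1.31793206,  0.38424699,  0.01636116,  1.37112058, -0.0062995 ,
        1.38826069, -0.0465008 ]), 'dq': array([-0.00040873,  0.00032864,  0.0004765 ,  0.00094494,  0.00057961,
       -0.0011799 , -0.00046946]), 'effort': array([ 7.38565941e-04, -6.27587986e+01,  8.44576936e-01, -3.71829057e+01,
        1.64044253e-02,  1.41575819e-02,  4.11287985e-06]), 'ee_pos': array([0.19389029, 0.59362819, 0.23028851]), 'orientation': array([-1.39944779e-04,  1.57189859e-01,  9.87567902e-01, -9.83328015e-04]), 'contact_force': array([ 0.6408008 , -0.06616771,  0.44838982]), 'torque': array([-0.00294996, -0.01400564,  0.02986586]), 'finger_gap': 0.08550600770730339}
scene {'fx': 496.5040496038053, 'fy': 496.5040496038053, 'cx': 278.5999473893788, 'cy': 216.73774984029606, 'D': array([-0.04529181,  0.        ,  0.        ,  0.        ,  0.        ]), 'R': array([[-0.81012017,  0.58624267, -0.00498471],
       [ 0.36923913,  0.503605  , -0.78105344],
       [-0.45537653, -0.63458769, -0.6244443 ]]), 't': array([ 0.39462179, -0.11632453,  1.88473918])}
top {'fx': 465.37597506969416, 'fy': 465.37597506969416, 'cx': 272.6773630655862, 'cy': 202.98658208293512, 'D': array([-0.06315782,  0.        ,  0.        ,  0.        ,  0.        ]), 'R': array([[-0.02391947, -0.99969832, -0.00557845],
       [-0.98882405,  0.02447992, -0.14706371],
       [ 0.14715591,  0.00199842, -0.98911129]]), 't': array([0.03095397, 0.52705932, 1.20753904])}
```

View pics/scene0.png

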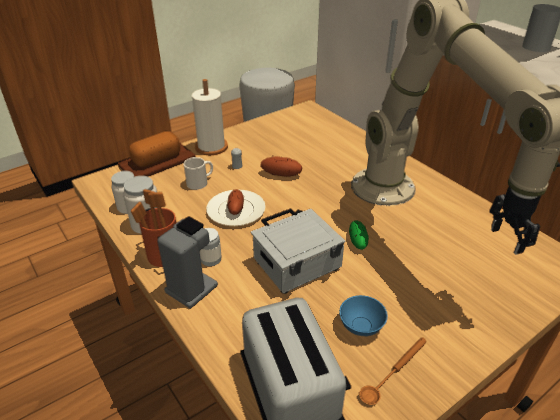

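View pics/top0.png

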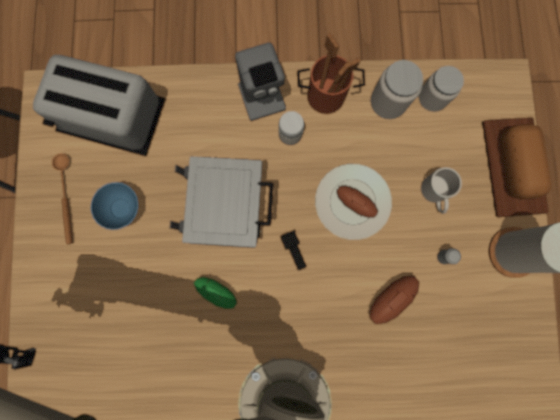

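The top picture shows three root-like things: a brown one on the plate (357,201), a larger brown one on the table (395,299) and a green one (215,292). I choose the smaller brown one on the plate. The cooker is at (224,202) with its bar at (266,203), the can at (291,127) and the lifter at (293,250).

```bash
cat > h.py <<'E'
import numpy as np, cv2
from bench import readout,get_image,camera_params,finder
from scipy.spatial.transform import Rotation as Ro
def RT(s): 
    q=s['orientation']; return Ro.from_quat([q[1],q[2],q[3],q[0]])
def cloud(name,d,s=None):
    c=camera_params(name); K=np.array([[c['fx'],0,c['cx']],[0,c['fy'],c['cy']],[0,0,1]])
    v,u=np.mgrid[0:d.shape[0],0:d.shape[1]]
    n=cv2.undistortPoints(np.stack([u,v],-1).reshape(-1,1,2).astype(np.float64),K,np.array(c['D'])).reshape(d.shape+(2,))
    P=np.dstack([n[...,0]*d,n[...,1]*d,d])
    if 'R' in c: W=(P-np.array(c['t']))@np.array(c['R'])
    else:
        T=np.array(c['T_tool_cam']); Pt=P@T[:3,:3].T+T[:3,3]
        W=RT(s).apply(Pt.reshape(-1,3)).reshape(P.shape)+s['ee_pos']
    W[d<=0]=np.nan
    return W
E
python3 - <<'E'
from h import *
p,d=get_image("top"); W=cloud("top",d); np.save("pics/top_W.npy",W)
for q in ["potato_center","lid_bar","cooker","plate","can","lifter","mug","lid_hinge"]:
    r=finder.spot_in(q,"top")
    for k in r[:3]:
        u,v=[int(round(a)) for a in k['uv']]; print(q,k['conf'],u,v,W[v,u].round(3))
# table plane check
print(W[330,150],W[260,340],W[150,400])
# lid
m=np.zeros(d.shape,bool); m[155:250,180:280]=1
z=W[...,2]
lid=m&(abs(z-0.118)<0.012)
print(lid.sum(),np.median(z[lid]))
cn=cv2.morphologyEx(lid.astype(np.uint8),cv2.MORPH_OPEN,np.ones((9,9)))
pts=W[cn>0][:,:2].astype(np.float32)
print("lid rect",cv2.minAreaRect(pts*1000),pts.mean(0),np.median(z[cn>0]))
bar=lid&(cv2.dilate(cn,np.ones((5,5)))==0); bar[:,:262]=0
b=W[bar]; print("bar",b.shape,cv2.minAreaRect((b[:,:2]*1000).astype(np.float32)),np.median(b[:,2]), b.mean(0))
# potato
m=np.zeros(d.shape,bool); m[170:230,325:390]=1
hsv=cv2.cvtColor(p,cv2.COLOR_RGB2HSV); pm=m&(hsv[...,1]>110)&(z>0.015)
P=W[pm]; print("pot",pm.sum(),cv2.minAreaRect((P[:,:2]*1000).astype(np.float32)),P.mean(0),np.nanpercentile(P[:,2],[50,90,99]))
pl=m.copy(); pl[:]=0; pl[160:245,310:398]=1; pl&=(z>0.01)&(z<0.03)&(hsv[...,1]<90)
print("plate",cv2.minEnclosingCircle((W[pl][:,:2]*1000).astype(np.float32)))
cv2.imwrite("pics/crop1.png",cv2.resize(p[150:260,170:410][:,:,::-1],None,fx=3.3,fy=3.3,interpolation=cv2.INTER_CUBIC))
E
```

```text
potato_center 0.86 214 293 [0.294 0.174 0.059]
potato_center 0.81 392 295 [ 0.278 -0.28   0.072]
potato_center 0.65 355 199 [ 0.53  -0.199  0.06 ]
lid_bar 0.96 221 203 [0.518 0.147 0.124]
cooker 0.6 219 200 [0.525 0.152 0.127]
plate 0.74 348 208 [ 0.514 -0.189 -0.001]
plate 0.36 219 201 [0.524 0.153 0.119]
plate 0.18 449 256 [ 0.373 -0.43   0.082]
can 0.58 290 130 [ 0.709 -0.032  0.104]
lifter 0.68 298 242 [ 0.424 -0.048  0.006]
lid_hinge 0.77 222 201 [0.522 0.144 0.128]
lid_hinge 0.46 291 131 [ 0.705 -0.034  0.107]
[1.97151073e-01 3.55495359e-01 1.98502341e-04] [ 0.37232978 -0.16106172 -0.00056791] [ 0.67439554 -0.34325412  0.00516877]
6664 0.12291204990943294
lid rect ((525.6012573242188, 150.95240783691406), (197.20301818847656, 218.78164672851562), 85.10740661621094) [0.5236515  0.14886999] 0.12283897278064271
bar (258, 3) ((516.714599609375, 30.74773406982422), (25.54491424560547, 112.03040313720703), 87.34757995605469) 0.12096860604341297 [0.51727454 0.027789   0.12079631]
pot 671 ((525.2853393554688, -206.1427001953125), (117.56299591064453, 47.843441009521484), 56.71293640136719) [ 0.52440205 -0.20451007  0.05532292] [0.0558239  0.06273443 0.06630582]
plate ((532.0570068359375, -201.6875457763672), 105.39045715332031)
```

View pics/crop1.png

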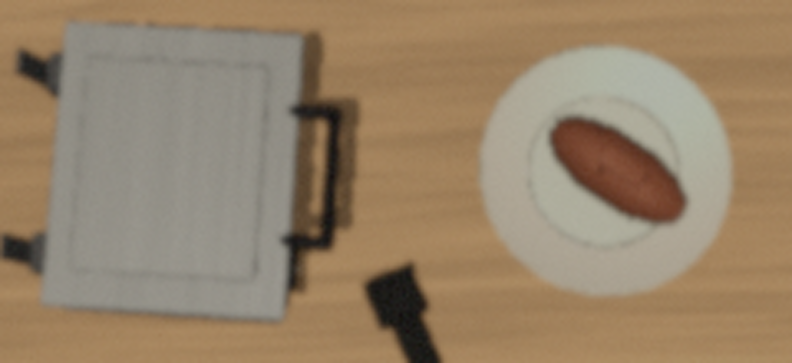

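The crop confirms the brown root on the white plate at crop (620,170), with the bar at (333,175) on the cooker's right side and hinge blocks at left (35,70) and (25,250). Next I'll refine the bar, then move over it for a wrist view.

```bash
python3 - <<'E'
from h import *
c=camera_params("wrist"); print(np.array(c['T_tool_cam']).round(3),c['fx'],c['cx'],c['cy'])
p,d=get_image("top"); c=camera_params("top")
K=np.array([[c['fx'],0,c['cx']],[0,c['fy'],c['cy']],[0,0,1]]);R=np.array(c['R']);t=np.array(c['t'])
def plane(uv,z):
    n=cv2.undistortPoints(np.array(uv,float).reshape(-1,1,2),K,np.array(c['D'])).reshape(-1,2)
    r=np.c_[n,np.ones(len(n))]@R; o=-R.T@t
    return o+r*((z-o[2])/r[:,2])[:,None]
g=p.sum(2)
W=cloud("top",d)
m=np.zeros(g.shape,bool); m[172:232,258:280]=1
m&=(g<150)&(abs(W[...,2]-.118)<.03)
vv,uu=np.nonzero(m); print(m.sum(),uu.min(),uu.max(),vv.min(),vv.max())
B=plane(np.c_[uu,vv],.12)
rc=cv2.minAreaRect((B[:,:2]*1000).astype(np.float32)); print(rc); print(cv2.boxPoints(rc))
s=readout.observe(); 
Rm=RT(s).as_matrix(); print(Rm.round(3))
tgt=np.array([.517,.0,.27]); print("tool shift mm",(Rm.T@(tgt-s['ee_pos'])*1000).round(0))
E
```

```text
[[ 0.    -0.955 -0.298  0.075]
 [ 1.     0.    -0.     0.   ]
 [ 0.    -0.298  0.955 -0.143]
 [ 0.     0.     0.     1.   ]] 371.80004694524405 276.1686572296866 214.42741495108902
202 258 273 182 224
((516.19677734375, 35.81444549560547), (32.96499252319336, 107.57952880859375), 85.89679718017578)
[[461.3655    23.223028]
 [568.6693    15.525368]
 [571.0281    48.40586 ]
 [463.72424   56.103523]]
[[-0.951  0.311 -0.   ]
 [ 0.311  0.951 -0.   ]
 [ 0.    -0.    -1.   ]]
tool shift mm [-491. -464.  -39.]
```

```bash
python3 -m jog '[[[-25,-23,0],[0,0,-1]],[[-65,-60,-5],[0,0,-2]],[[-105,-97,-10],[0,0,-3]],[[-145,-134,-15],[0,0,-5]],[[-185,-171,-20],[0,0,-6]],[[-225,-208,-20],[0,0,-7]],[[-265,-245,-20],[0,0,-8]],[[-305,-282,-20],[0,0,-9]],[[-345,-319,-20],[0,0,-10]],[[-385,-356,-20],[0,0,-11]],[[-425,-393,-20],[0,0,-12]],[[-460,-425,-20],[0,0,-13]],[[-486,-445,-20],[0,0,-13.6]],[[-486,-445,-20],[0,0,-13.6]],[[-486,-445,-20],[0,0,-13.6]]]' 190
python3 - <<'E'
from h import *
s=readout.observe(); print(s['ee_pos'],s['orientation'],s['finger_gap'],s['contact_force'],s['qpos'].round(2))
p,d=get_image("wrist"); np.save("pics/w1d.npy",d); cv2.imwrite("pics/w1.png",p[:,:,::-1])
W=cloud("wrist",d,s); np.save("pics/w1W.npy",W)
print(finder.spot_in("lid_bar","wrist")[:2])
E
```

```text
time: 2.48
ee_pos: [0.5176, 0.0209, 0.2512]
orientation: [-0.0, 0.039, 0.999, 0.0]
contact_force: [-0.2, -0.1, 0.1]
finger_gap: 0.0217
[0.51758393 0.02091894 0.25119587] [-2.29341469e-04  3.89878888e-02  9.99239644e-01  1.63183239e-04] 0.02168950165730603 [-0.23993075 -0.0571769   0.09092593] [-0.58  0.15  0.54  1.65 -0.08  1.37  1.46]
[{'uv': [428.4, 178.1], 'conf': 0.57}]
```

View pics/w1.png

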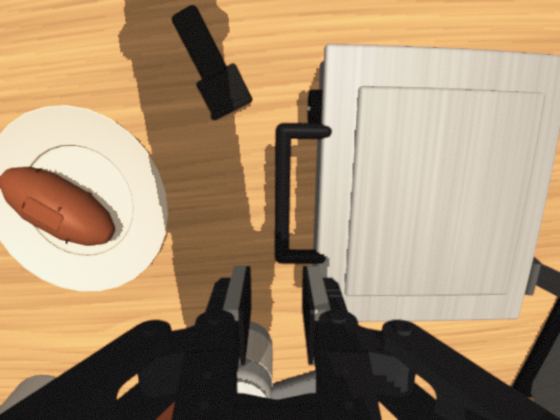

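The wrist view shows the bar as the vertical strip at columns 275–290, rows 125–260. The lid edge is at column ~320 and the potato is on the plate at (57,205), with the fingers at the bottom.

```bash
python3 - <<'E'
from h import *
W=np.load("pics/w1W.npy"); p=cv2.imread("pics/w1.png"); g=p.astype(int).sum(2)
m=np.zeros(g.shape,bool); m[140:246,270:298]=1
m&=(g<150)&(abs(W[...,2]-.118)<.015)
B=W[m]; print(m.sum(),np.median(B,0),np.percentile(B[:,2],[5,50,95]))
v,l=np.linalg.eigh(np.cov(B[:,:2].T)); print("dir deg",np.degrees(np.arctan2(l[1,1],l[0,1])), B.mean(0))
# rows extents of bar ends
e=np.zeros(g.shape,bool); e[110:275,270:296]=1; e&=(g<150)&(abs(W[...,2]-.118)<.02)
E=W[e][:,:2]; ax=l[:,1]; t=E@ax; print("along",np.percentile(t,[0.5,99.5]), B[:,:2].mean(0)@ax)
# lid
L=np.zeros(g.shape,bool); L[60:300,325:530]=1; L&=(abs(W[...,2]-.12)<.012)&(g>300)
print("lid",np.median(W[L],0)); 
n=np.linalg.svd(W[L][::20]-W[L].mean(0),full_matrices=False)[2][2]; print("normal",n)
# front edge
ed=[]
for r in range(70,300,6):
    cs=[c for c in range(300,345) if g[r,c]>330 and abs(W[r,c,2]-.12)<.01]
    if cs: ed.append(W[r,cs[0]])
ed=np.array(ed); k=np.polyfit(ed[:,0],ed[:,1],1); print("edge y at .517",np.polyval(k,.517),"yaw",np.degrees(np.arctan(k[0])), np.std(ed[:,1]-np.polyval(k,ed[:,0])), ed[:,2].mean())
# corners
c=camera_params("wrist")
print([W[r,cc].round(4) for r,cc in [(50,332),(312,352)]])
E
```

```text
1479 [0.50958043 0.0256614  0.12145132] [0.11878157 0.12145132 0.12289612]
dir deg 175.14024384970227 [0.51025497 0.02564148 0.12125968]
along [-0.56313224 -0.45554203] -0.5062483523271871
lid [0.50684068 0.13582004 0.12492949]
normal [-0.00970692 -0.00997089  0.99990317]
edge y at .517 0.057970921214971674 yaw -0.3149193038273275 0.004854627085444988 0.1188762230326283
[array([0.4121, 0.0677, 0.1208]), array([0.6187, 0.0775, 0.1207])]
```

```bash
python3 -m jog '[[[5,3,25],[0,0,0]],[[5,3,60],[0,0,0]],[[5,3,90],[0,0,0]],[[5,3,110],[0,0,0]],[[5,3,116],[0,0,0]],[[5,3,116],[0,0,0]]]' 
python3 - <<'E'
from h import *
s=readout.observe(); print(s['ee_pos'],s['finger_gap'])
p,d=get_image("wrist"); cv2.imwrite("pics/w2.png",p[:,:,::-1])
E
```

```text
time: 3.32
ee_pos: [0.5131, 0.0242, 0.1356]
orientation: [-0.0, 0.039, 0.999, 0.0]
contact_force: [0.3, -0.6, -0.4]
finger_gap: 0.0218
[0.51305483 0.02419498 0.13560208] 0.021814730700212333
```

View pics/w2.png

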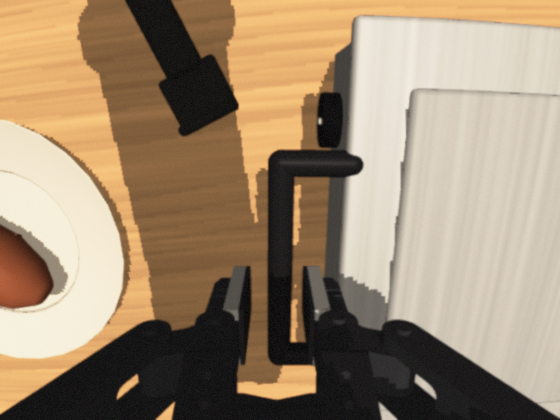

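The bar (columns 268–293) lies centred between the pads (250, 305), clear of the lid edge at column ~343.

```bash
python3 -m jog '[[[0,0,8],[0,0,0]],[[0,0,16],[0,0,0]],[[0,0,24],[0,0,0]],[[0,0,31],[0,0,0]],[[0,0,31],[0,0,0]]]' 
python3 - <<'E'
from h import *
s=readout.observe(); print(s['ee_pos'],s['finger_gap'],s['contact_force'],s['torque'])
p,d=get_image("wrist"); cv2.imwrite("pics/w3.png",p[:,:,::-1])
E
```

```text
time: 4.0
ee_pos: [0.5126, 0.0235, 0.1035]
orientation: [-0.001, 0.039, 0.999, -0.0]
contact_force: [-0.6, -1.0, 0.4]
finger_gap: 0.0214
[0.51260425 0.02345205 0.10352882] 0.021418769244854 [-0.59888664 -0.98484798  0.40426678] [-0.05546989 -0.01665055 -0.0127853 ]
```

View pics/w3.png

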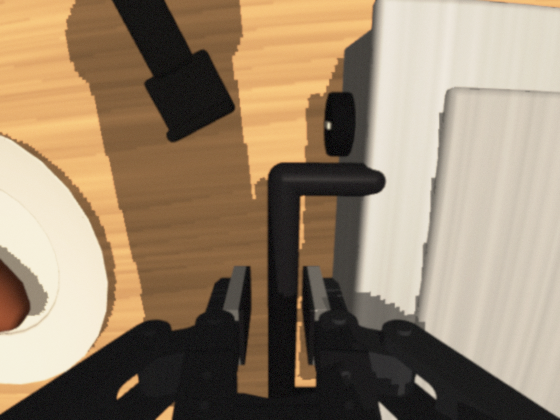

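The bar is between the pads, the lid edge is clear on the right, and contact forces are ~1 N. I'll close on the bar.

```bash
python3 -m jog '[[[0,1,0],[0,0,0]],[[0,2,0],[0,0,0]],[[0,2,0],[0,0,0]],[[0,2,0],[0,0,0]],[[0,2,0],[0,0,0]]]' 255
python3 - <<'E'
from h import *
s=readout.observe(); print(s['ee_pos'],s['finger_gap'],s['contact_force'],s['torque'])
Rm=RT(s).as_matrix()
# arc
a=np.radians(85.3); xc=np.array([np.cos(a),np.sin(a),0])
for th in np.arange(0,1.86,.1):
    dxw=xc*.217*(1-np.cos(th))+np.array([0,0,.217*np.sin(th)])
    print(round(th,2),(Rm.T@dxw*1000).round(1))
E
```

```text
time: 4.68
ee_pos: [0.5133, 0.0258, 0.1045]
orientation: [0.0, 0.039, 0.999, 0.0]
contact_force: [-1.1, 2.0, 2.6]
finger_gap: 0.0095
[0.51333521 0.0257828  0.10449256] 0.00946363218580744 [-1.05884882  2.01112053  2.55299296] [ 0.46090869  0.39899192 -0.04553092]
0.0 [0. 0. 0.]
0.1 [ -0.    1.1 -21.7]
0.2 [ -0.    4.3 -43.1]
0.3 [ -0.    9.7 -64.1]
0.4 [ -0.1  17.2 -84.5]
0.5 [-1.00e-01  2.66e+01 -1.04e+02]
0.6 [  -0.2   37.9 -122.5]
0.7 [  -0.2   51.1 -139.8]
0.8 [  -0.3   65.9 -155.6]
0.9 [  -0.3   82.2 -170. ]
1.0 [  -0.4   99.8 -182.6]
1.1 [  -0.5  118.6 -193.3]
1.2 [  -0.6  138.4 -202.2]
1.3 [  -0.6  159.  -209. ]
1.4 [  -0.7  180.2 -213.8]
1.5 [  -0.8  201.7 -216.4]
1.6 [  -0.9  223.4 -216.8]
1.7 [  -1.   245.  -215.1]
1.8 [  -1.1  266.4 -211.2]
```

```bash
python3 -m jog '[[[0,0.1,-5],[0,0,0]],[[0,0.5,-13],[0,0,0]],[[0,1.5,-24],[0,0,0]],[[0,3,-35],[0,0,0]],[[0,5,-47],[0,0,0]],[[0,8,-58],[0,0,0]],[[0,9.7,-64],[0,0,0]],[[0,9.7,-64],[0,0,0]]]' 
python3 - <<'E'
from h import *
s=readout.observe(); print(s['ee_pos'],s['finger_gap'],s['contact_force'],s['torque'])
p,d=get_image("wrist"); cv2.imwrite("pics/w4.png",p[:,:,::-1])
E
```

```text
time: 5.68
ee_pos: [0.5141, 0.035, 0.1687]
orientation: [0.0, 0.039, 0.999, 0.0]
contact_force: [0.7, 0.7, -1.3]
finger_gap: 0.0095
[0.51407794 0.03496178 0.16874603] 0.009496099150417287 [ 0.66837593  0.74322757 -1.32133499] [ 0.00512239 -0.18813143 -0.01813205]
```

View pics/w4.png

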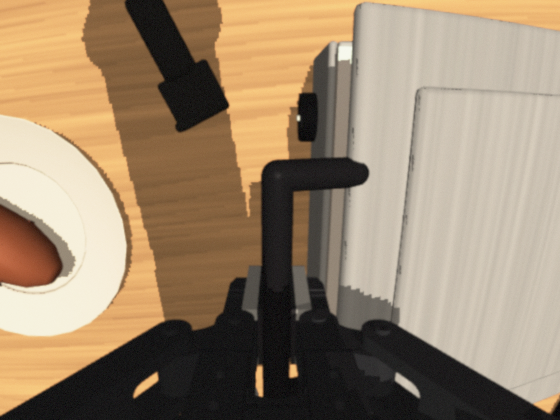

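The bar is held with the lid up about 0.3 rad, and the crock rim shows under its edge at column ~340. I'll continue along the arc.

```bash
python3 -m jog '[[[0,1.5,-5],[0,0,0]],[[0,5,-14],[0,0,0]],[[0,9.5,-25],[0,0,0]],[[0,14.3,-35],[0,0,0]],[[0,19.5,-44.7],[0,0,0]],[[0,25.2,-54],[0,0,0]],[[0,31.4,-63],[0,0,0]],[[0,38,-71.6],[0,0,0]],[[0,45,-79.8],[0,0,0]],[[0,52.4,-87.7],[0,0,0]],[[0,60.2,-95.3],[0,0,0]],[[0,68.3,-102.4],[0,0,0]],[[0,76.8,-109.2],[0,0,0]],[[0,85.6,-115.5],[0,0,0]],[[0,90.1,-118.5],[0,0,0]],[[0,90.1,-118.5],[0,0,0]]]' 
python3 - <<'E'
from h import *
s=readout.observe(); print(s['ee_pos'],s['finger_gap'],s['contact_force'],s['torque'],s['qpos'].round(2))
p,d=get_image("scene"); cv2.imwrite("pics/s5.png",cv2.resize(p[100:330,180:460,::-1],None,fx=2.5,fy=2.5))
E
```

```text
time: 7.72
ee_pos: [0.5216, 0.1221, 0.2903]
orientation: [0.001, 0.041, 0.999, -0.001]
contact_force: [-5.3, -12.5, 16.8]
finger_gap: 0.0093
[0.52160989 0.12207352 0.29029442] 0.009266695697023236 [ -5.25415791 -12.49597108  16.78476066] [-2.91246178  1.12578506 -0.07813473] [-0.7   0.17  0.47  1.53 -0.08  1.45  1.27]
```

View pics/s5.png

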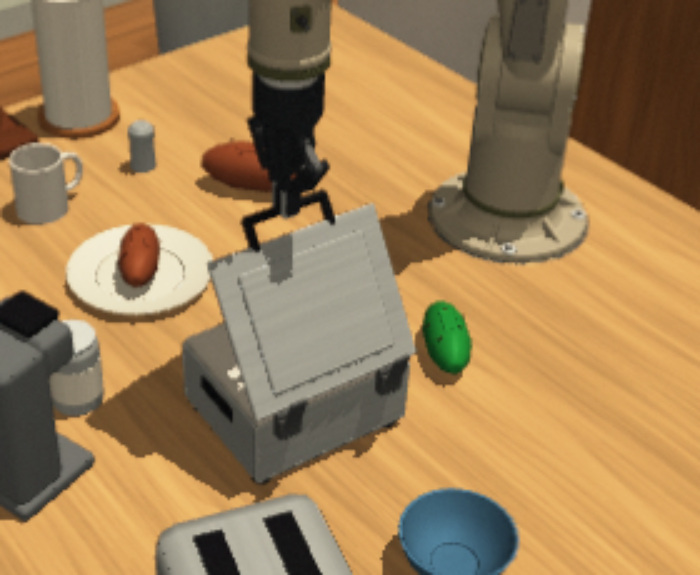

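```bash
python3 - <<'E'
from h import *
p,d=get_image("wrist"); cv2.imwrite("pics/w6.png",p[:,:,::-1])
s=readout.observe();print(s['contact_force'])
E
```

```text
[ -4.49682224 -13.13695313  16.93726386]
```

View pics/w6.png

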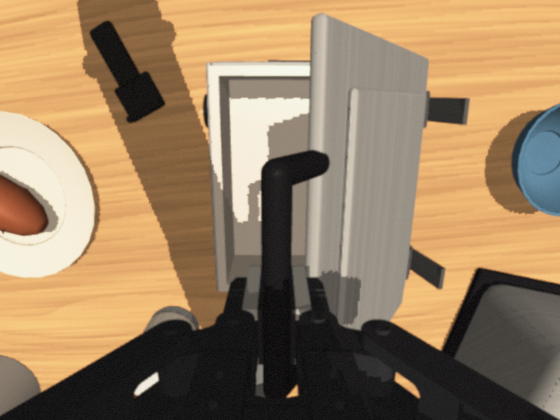

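```bash
python3 - <<'E'
from h import *
s=readout.observe()
p,d=get_image("wrist"); W=cloud("wrist",d,s); g=p.astype(int).sum(2)
T=RT(s).inv()
X=T.apply((W-s['ee_pos']).reshape(-1,3)).reshape(W.shape)
for r in [190,210,230,250]:
    print(r,[ (X[r,c]*1000).round(0).tolist() for c in (266,277,288)], W[r,277].round(4))
L=np.zeros(g.shape,bool); L[120:280,355:405]=1
P=W[L]; P=P[np.isfinite(P[:,2])]; c=P.mean(0); n=np.linalg.svd(P-c,full_matrices=False)[2][2]; n*=np.sign(n[2]); print("n",n,"angle",np.arccos(n[2]),c)
E=W[60:270:10,318]; print((X[60:280:20,318]*1000).round(0)); 
b=np.load("pics/w1W.npy")
E
```

```text
190 [[44.0, -4.0, -11.0], [44.0, 0.0, -12.0], [44.0, 4.0, -11.0]] [0.4778 0.1257 0.3021]
210 [[36.0, -4.0, -12.0], [36.0, 0.0, -12.0], [36.0, 4.0, -10.0]] [0.4854 0.1251 0.3021]
230 [[28.0, -4.0, -11.0], [28.0, 0.0, -11.0], [28.0, 4.0, -11.0]] [0.4934 0.1245 0.3013]
250 [[20.0, -4.0, -11.0], [21.0, 0.0, -13.0], [20.0, 5.0, -10.0]] [0.5009 0.1239 0.3028]
n [0.070599   0.82817955 0.55599857] angle 0.9812324599886908 [0.51122986 0.18622613 0.21802689]
[[91. 17. 16.]
 [83. 17. 15.]
 [75. 17. 16.]
 [67. 17. 15.]
 [59. 18. 15.]
 [51. 17. 10.]
 [42. 18. 16.]
 [33. 18. 16.]
 [23. 19. 16.]
 [14. 19. 16.]
 [ 4. 20. 16.]]
```

The bar has crept about 5 mm towards the fingertips because it turns within the clamped pads (21 N radial force). I'll loosen the pads into a cage, reseat, and push on without clamping.

```bash
python3 -m jog '[[[0,0,0],[0,0,0]],[[0,0,0],[0,0,0]],[[0,0,1],[0,0,0]],[[0,0,3],[0,0,0]],[[0,0,3],[0,0,0]]]' 190
python3 - <<'E'
from h import *
s=readout.observe(); print(s['ee_pos'],s['finger_gap'],s['contact_force'],s['torque'])
p,d=get_image("wrist"); W=cloud("wrist",d,s); cv2.imwrite("pics/w7.png",p[:,:,::-1])
X=RT(s).inv().apply((W-s['ee_pos']).reshape(-1,3)).reshape(W.shape)
for r in [190,210,230,250]:
    m=(abs(X[r,:,2]+.014)<.012)&(abs(X[r,:,1])<.03); print(r,(X[r,m][:,1:]*1000).round(0)[[0,m.sum()//2,-1]].tolist())
E
```

```text
time: 8.5
ee_pos: [0.5208, 0.1253, 0.2833]
orientation: [-0.0, 0.039, 0.999, -0.0]
contact_force: [-0.0, -0.8, 0.1]
finger_gap: 0.0219
[0.52084694 0.12529411 0.28329995] 0.021914988329694893 [-0.04443177 -0.80520183  0.12472013] [-1.82474852e-01  2.72257266e-04  3.59222067e-05]
190 [[-10.0, -15.0], [-4.0, -18.0], [3.0, -7.0]]
210 [[-10.0, -14.0], [-4.0, -19.0], [1.0, -13.0]]
230 [[-10.0, -15.0], [-4.0, -17.0], [1.0, -14.0]]
250 [[-10.0, -14.0], [-4.0, -18.0], [1.0, -13.0]]
```

View pics/w7.png

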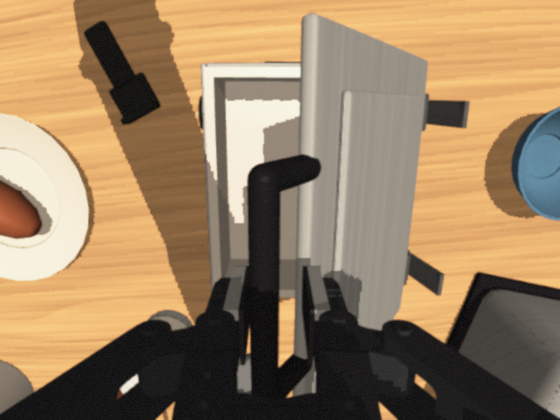

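The bar now rests against the left finger (column ~262), about 12 mm above the tips, and force is under 1 N. I'll push on along the arc.

```bash
python3 -m jog '[[[0,4,-2.5],[0,0,0]],[[0,9.2,-5.6],[0,0,0]],[[0,18.8,-10.7],[0,0,0]],[[0,28.6,-15.3],[0,0,0]],[[0,38.6,-19.6],[0,0,0]],[[0,48.8,-23.2],[0,0,0]],[[0,59.2,-26.4],[0,0,0]],[[0,69.8,-29],[0,0,0]],[[0,80.4,-31.2],[0,0,0]],[[0,89,-32.5],[0,0,0]],[[0,96,-33.3],[0,0,0]],[[0,101.9,-33.8],[0,0,0]],[[0,107,-34],[0,0,0]],[[0,112.7,-34.3],[0,0,0]],[[0,118,-34.2],[0,0,0]],[[0,123.6,-34.2],[0,0,0]],[[0,129,-34],[0,0,0]],[[0,134.4,-33.7],[0,0,0]],[[0,139.8,-33],[0,0,0]],[[0,139.8,-33],[0,0,0]]]' 
python3 - <<'E'
from h import *
s=readout.observe(); print(s['ee_pos'],s['finger_gap'],s['contact_force'],s['torque'],s['qpos'].round(2))
p,d=get_image("wrist"); W=cloud("wrist",d,s); cv2.imwrite("pics/w8.png",p[:,:,::-1])
X=RT(s).inv().apply((W-s['ee_pos']).reshape(-1,3)).reshape(W.shape)
for r in [190,210,230,250]:
    m=(abs(X[r,:,2]+.014)<.012)&(abs(X[r,:,1])<.03); print(r,(X[r,m][:,1:]*1000).round(0)[[0,m.sum()//2,-1]].tolist())
E
```

```text
time: 11.05
ee_pos: [0.5318, 0.265, 0.3165]
orientation: [-0.0, 0.039, 0.999, -0.0]
contact_force: [-0.3, -0.5, -0.6]
finger_gap: 0.0215
[0.53183898 0.26502622 0.31647314] 0.021505529797648037 [-0.28969579 -0.54141044 -0.64408084] [-0.04067675  0.00274369  0.06466286] [-0.82  0.3   0.4   1.32 -0.12  1.54  1.07]
190 [[-1.0, -16.0], [5.0, -20.0], [11.0, -17.0]]
210 [[-1.0, -17.0], [5.0, -21.0], [11.0, -16.0]]
230 [[-1.0, -16.0], [5.0, -22.0], [11.0, -17.0]]
250 [[-1.0, -17.0], [5.0, -21.0], [10.0, -17.0]]
```

View pics/w8.png

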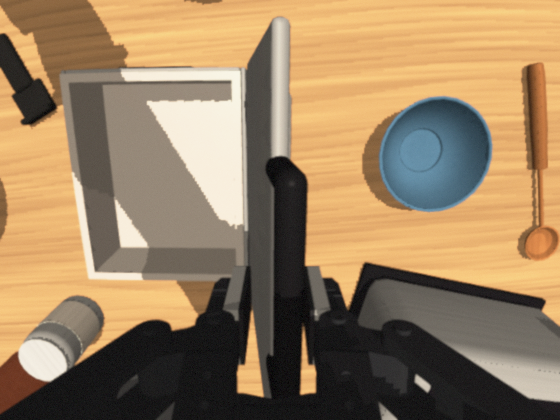

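The lid is past upright and the bar leans on the right finger at column ~290. I'll lower it slowly onto the stop.

```bash
python3 -m jog '[[[0,4,0.5],[0,0,0]],[[0,8.5,1],[0,0,0]],[[0,13,2],[0,0,0]],[[0,17.5,3],[0,0,0]],[[0,22,4],[0,0,0]],[[0,26,5],[0,0,0]],[[0,30,6],[0,0,0]],[[0,33,7],[0,0,0]],[[0,36,8],[0,0,0]],[[0,38,8],[0,0,0]],[[0,38,8],[0,0,0]]]' 
python3 - <<'E'
from h import *
s=readout.observe(); print(s['ee_pos'],s['finger_gap'],s['contact_force'],s['torque'],s['qpos'].round(2))
p,d=get_image("wrist"); W=cloud("wrist",d,s); cv2.imwrite("pics/w9.png",p[:,:,::-1])
X=RT(s).inv().apply((W-s['ee_pos']).reshape(-1,3)).reshape(W.shape)
for r in [190,210,230,250]:
    m=(abs(X[r,:,2]+.014)<.012)&(abs(X[r,:,1])<.03); print(r,(X[r,m][:,1:]*1000).round(0)[[0,m.sum()//2,-1]].tolist(), W[r,m][m.sum()//2].round(3))
E
```

```text
time: 12.48
ee_pos: [0.535, 0.3024, 0.3088]
orientation: [-0.0, 0.039, 0.999, -0.0]
contact_force: [-0.3, -0.5, 0.4]
finger_gap: 0.0212
[0.53497807 0.3024494  0.30876593] 0.021249737631181088 [-0.31819408 -0.48489695  0.3819846 ] [-0.05517638  0.02793073 -0.02733767] [-0.84  0.35  0.39  1.27 -0.13  1.54  1.02]
190 [[-7.0, -11.0], [-0.0, -22.0], [5.0, -17.0]] [0.489 0.306 0.331]
210 [[-6.0, -18.0], [-0.0, -23.0], [6.0, -17.0]] [0.495 0.305 0.332]
230 [[-6.0, -19.0], [-0.0, -22.0], [5.0, -18.0]] [0.503 0.305 0.331]
250 [[-6.0, -17.0], [-0.0, -22.0], [5.0, -18.0]] [0.51  0.304 0.331]
```

View pics/w9.png

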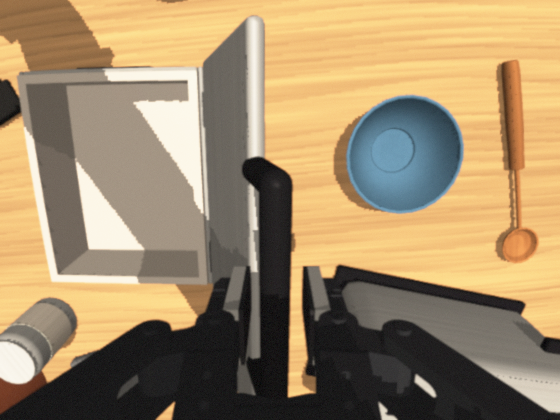

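The bar sits midway between the fingers with a gap on both sides and almost no force, so the lid rests on its stop by itself. I'll retreat straight up and then go over the potato.

```bash
python3 -m jog '[[[0,0,-20],[0,0,0]],[[0,0,-50],[0,0,0]],[[0,0,-80],[0,0,0]],[[0,-20,-90],[0,0,3]],[[-2,-50,-90],[0,0,10]],[[-4,-85,-90],[0,0,18]],[[-7,-120,-85],[0,0,26]],[[-9,-160,-75],[0,0,35]],[[-11,-200,-60],[0,0,44]],[[-13,-240,-45],[0,0,53]],[[-16,-280,-30],[0,0,62]],[[-18,-320,-15],[0,0,71]],[[-20,-360,0],[0,0,80]],[[-23,-400,15],[0,0,89]],[[-25,-435,30],[0,0,98]],[[-27,-465,45],[0,0,106]],[[-29,-490,55],[0,0,113]],[[-30,-507,59],[0,0,118.5]],[[-30,-507,59],[0,0,118.5]],[[-30,-507,59],[0,0,118.5]]]' 0
python3 - <<'E'
from h import *
s=readout.observe(); print(s['ee_pos'],s['orientation'],s['finger_gap'],s['contact_force'],s['qpos'].round(2))
p,d=get_image("wrist"); np.save("pics/w10d.npy",d); cv2.imwrite("pics/w10.png",p[:,:,::-1])
p2,d2=get_image("scene"); cv2.imwrite("pics/s10.png",cv2.resize(p2[:,:,::-1],None,fx=1.4,fy=1.4))
W=cloud("wrist",d,s); np.save("pics/w10W.npy",W)
hsv=cv2.cvtColor(p,cv2.COLOR_RGB2HSV)
m=((hsv[...,0]<14)&(hsv[...,1]>130)&(W[...,2]>.012)&(W[...,2]<.09)&(np.hypot(W[...,0]-.525,W[...,1]+.206)<.085)).astype(np.uint8)
m=cv2.morphologyEx(m,cv2.MORPH_OPEN,np.ones((5,5)))
P=W[m>0]; print(m.sum(),cv2.minAreaRect((P[:,:2]*1000).astype(np.float32)),P.mean(0),np.percentile(P[:,2],[5,50,99]))
cv2.imwrite("pics/m10.png",m*255)
E
```

```text
time: 15.02
ee_pos: [0.5248, -0.2051, 0.2497]
orientation: [-0.0, 0.878, 0.478, 0.0]
contact_force: [0.1, -0.5, -0.5]
finger_gap: 0.0853
[ 0.52477229 -0.20514984  0.24965928] [-3.44987543e-04  8.78485762e-01  4.77768399e-01  6.55660821e-05] 0.08527114605416454 [ 0.12263105 -0.47719679 -0.47233676] [-0.39  0.32  0.91  1.54 -0.26  1.4  -0.04]
5594 ((528.2877807617188, -206.50540161132812), (121.6509780883789, 52.99437713623047), 55.923583984375) [ 0.53077075 -0.20210869  0.05588153] [0.04561233 0.05670525 0.06440429]
```

View pics/w10.png

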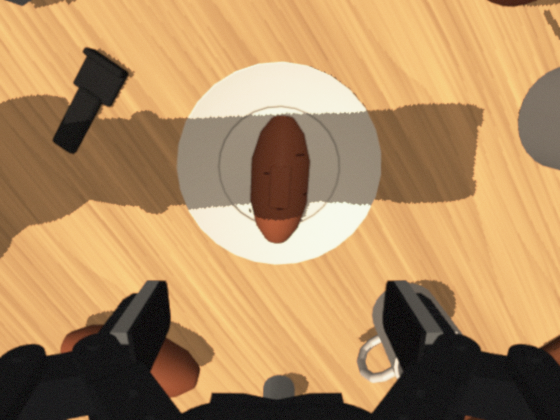

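View pics/s10.png

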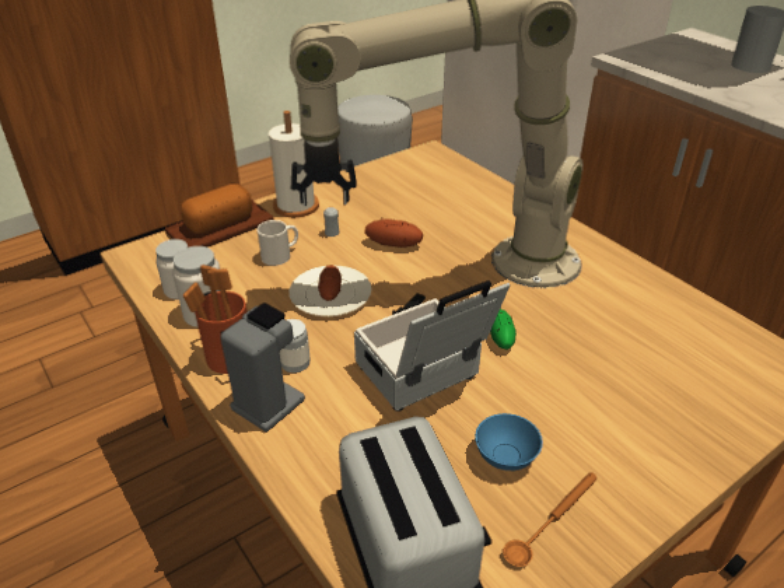

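The wrist view shows the potato upright at (280,180), centred between the open fingers (columns ~165 and ~385). The scene view shows the lid leaning back open on its own at (455,330). I'll descend and grip.

```bash
python3 -m jog '[[[0,1.5,20],[0,0,0]],[[0,1.5,55],[0,0,0]],[[0,1.5,95],[0,0,0]],[[0,1.5,130],[0,0,0]],[[0,1.5,160],[0,0,0]],[[0,1.5,185],[0,0,0]],[[0,1.5,205],[0,0,0]],[[0,1.5,220],[0,0,0]],[[0,1.5,230],[0,0,0]],[[0,1.5,234],[0,0,0]],[[0,1.5,234],[0,0,0]]]' 0
python3 - <<'E'
from h import *
s=readout.observe(); print(s['ee_pos'],s['contact_force'])
p,d=get_image("wrist"); cv2.imwrite("pics/w11.png",p[:,:,::-1])
E
```

```text
time: 16.5
ee_pos: [0.5266, -0.2065, 0.016]
orientation: [0.0, 0.879, 0.477, 0.0]
contact_force: [-0.1, -0.5, 0.1]
finger_gap: 0.085
[ 0.52662356 -0.20646318  0.01599047] [-0.08164001 -0.45662002  0.1030776 ]
```

View pics/w11.png

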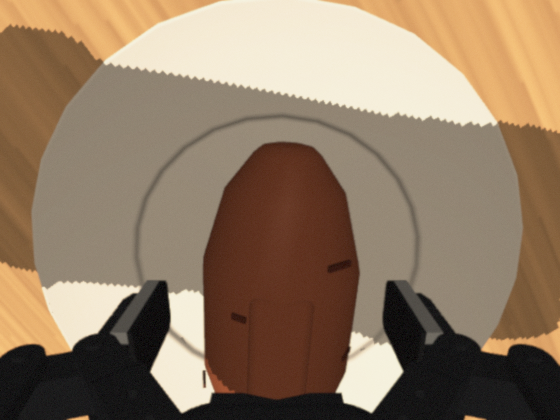

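The potato at (280,280) is centred between the open fingers, so I'll close.

```bash
python3 -m jog '[[[0,0,0],[0,0,0]],[[0,0,0],[0,0,0]],[[0,0,0],[0,0,0]],[[0,0,0],[0,0,0]],[[0,0,0],[0,0,0]],[[0,0,0],[0,0,0]]]' 255
python3 -m jog '[[[0,0,-4],[0,0,0]],[[0,0,-12],[0,0,0]],[[0,0,-25],[0,0,0]],[[0,0,-40],[0,0,0]],[[0,0,-40],[0,0,0]]]'
python3 - <<'E'
from h import *
s=readout.observe(); print(s['ee_pos'],s['contact_force'],s['torque'])
p,d=get_image("scene"); cv2.imwrite("pics/s12.png",cv2.resize(p[100:330,150:430,::-1],None,fx=2.5,fy=2.5))
p,d=get_image("wrist"); cv2.imwrite("pics/w12.png",p[:,:,::-1])
E
```

```text
time: 17.3
ee_pos: [0.5269, -0.2066, 0.0169]
orientation: [0.0, 0.879, 0.477, 0.001]
contact_force: [-2.4, 2.2, 8.4]
finger_gap: 0.0555
time: 17.92
ee_pos: [0.5275, -0.2068, 0.0576]
orientation: [0.001, 0.879, 0.477, 0.001]
contact_force: [0.9, 0.0, -2.2]
finger_gap: 0.0552
[ 0.52753277 -0.20678763  0.05755995] [ 0.88344259  0.03194509 -2.16717573] [-0.02592752  0.01427578 -0.00576023]
```

View pics/s12.png

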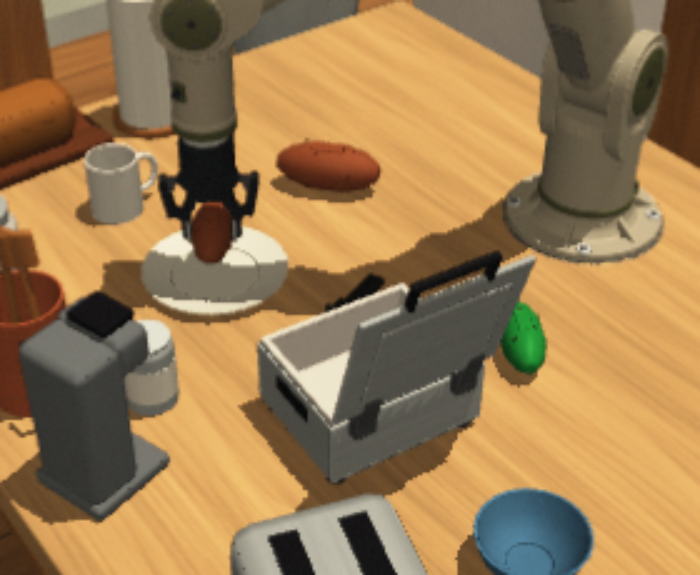

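View pics/w12.png

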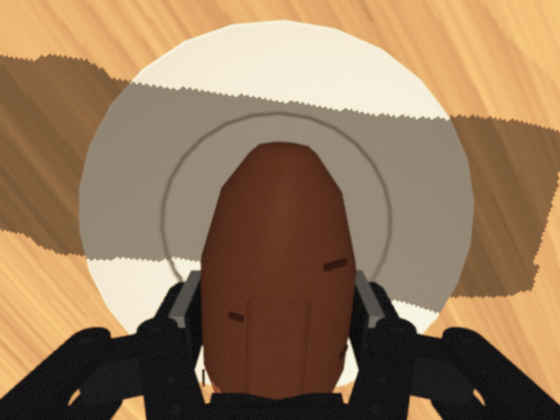

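```bash
python3 - <<'E'
from h import *
s=readout.observe()
p,d=get_image("wrist"); W=cloud("wrist",d,s)
X=RT(s).inv().apply((W-s['ee_pos']).reshape(-1,3)).reshape(W.shape)*1000
for r in (150,200,250,300,340): print(r,X[r,278].round(0))
p,d=get_image("top"); W=cloud("top",d); cv2.imwrite("pics/t13.png",cv2.resize(p[140:260,160:420,::-1],None,fx=3,fy=3))
a=np.radians(85.3); xc=np.array([np.cos(a),np.sin(a)]); yc=np.array([-xc[1],xc[0]])
q=(W[...,:2]-np.array([.523,.148]))
U=q@xc; V=q@yc; z=W[...,2]
fl=(abs(U)<.11)&(abs(V)<.12)&(abs(z-.039)<.006); print("floor",fl.sum(),np.percentile(U[fl],[1,50,99]),np.percentile(V[fl],[1,50,99]),np.median(z[fl]))
rim=(abs(U)<.11)&(abs(V)<.13)&(abs(z-.110)<.006); print("rim",rim.sum(),np.percentile(U[rim],[1,99]),np.percentile(V[rim],[1,99]))
E
```

```text
150 [ 61.   1. -26.]
200 [ 48.   1. -37.]
250 [ 34.   1. -42.]
300 [ 19.   1. -45.]
340 [  6.   1. -46.]
floor 3719 [-0.0692981   0.00348817  0.07612708] [-0.09637454 -0.00374615  0.08598761] 0.03927408960610047
rim 1052 [-0.08496881  0.08950067] [-0.10487279  0.10173298]
```

View pics/t13.png

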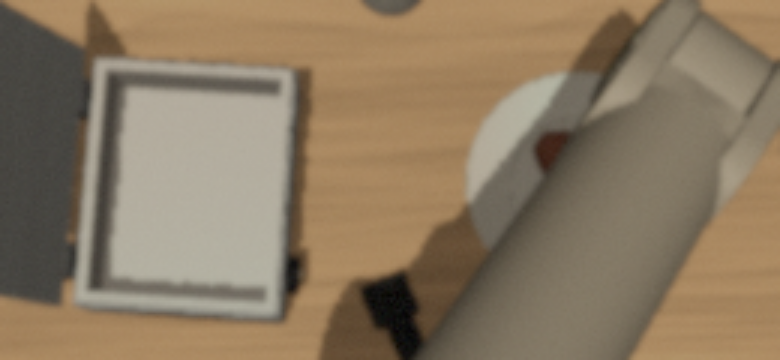

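The potato (now gripped, visible at crop (550,150)) has its top 46 mm behind the tips, so its bottom is 12 mm beyond the TCP. The crock is open and clear, with its middle at about (0.526, 0.149). I'll lift, turn and carry it over.

```bash
python3 -m jog '[[[0,0,-25],[0,0,0]],[[0,0,-65],[0,0,0]],[[0,0,-105],[0,0,-2]],[[10,-7,-135],[0,0,-6]],[[28,-18,-142],[0,0,-14]],[[48,-32,-142],[0,0,-22]],[[70,-46,-142],[0,0,-31]],[[92,-60,-142],[0,0,-40]],[[114,-75,-142],[0,0,-49]],[[136,-89,-142],[0,0,-58]],[[158,-104,-142],[0,0,-67]],[[180,-118,-142],[0,0,-76]],[[202,-133,-142],[0,0,-85]],[[224,-147,-142],[0,0,-94]],[[246,-161,-142],[0,0,-103]],[[266,-175,-142],[0,0,-110]],[[284,-186,-142],[0,0,-116]],[[294,-193,-142],[0,0,-118.3]],[[294,-193,-142],[0,0,-118.3]],[[294,-193,-142],[0,0,-118.3]]]'
python3 - <<'E'
from h import *
s=readout.observe(); print(s['ee_pos'],s['contact_force'],s['torque'],s['qpos'].round(2),s['finger_gap'])
p,d=get_image("scene"); cv2.imwrite("pics/s14.png",cv2.resize(p[100:330,150:430,::-1],None,fx=2.5,fy=2.5))
p,d=get_image("wrist"); cv2.imwrite("pics/w14.png",p[:,:,::-1]); np.save("pics/w14W.npy",cloud("wrist",d,s))
E
```

```text
time: 20.62
ee_pos: [0.5248, 0.1441, 0.1977]
orientation: [-0.0, 0.042, 0.999, -0.0]
contact_force: [-0.1, -0.3, -2.6]
finger_gap: 0.0553
[0.52476886 0.14408043 0.19766833] [-0.10505362 -0.33976731 -2.63574651] [ 0.01099873  0.01057071 -0.02954374] [-0.68  0.24  0.42  1.66 -0.1   1.26  1.25] 0.05534130969727357
```

View pics/s14.png

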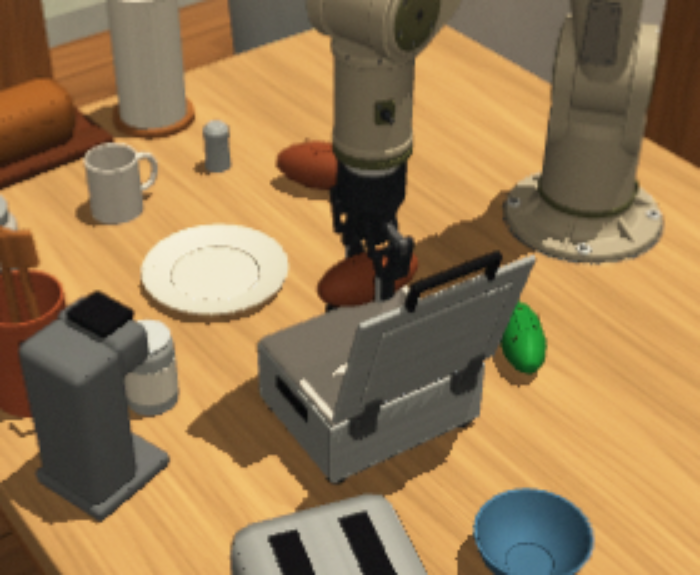

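View pics/w14.png

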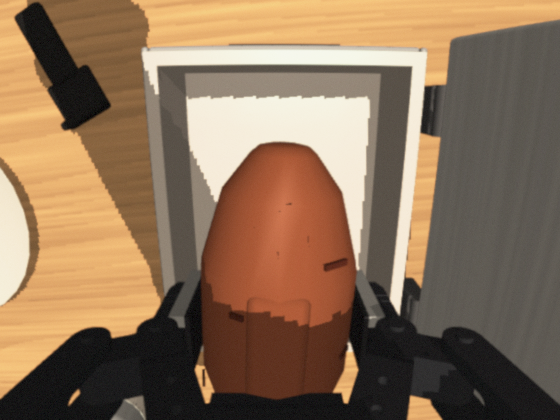

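The potato hangs lengthwise over the crock, centred between its walls (columns 165–420), with the lid well to the right. I'll lower it and creep the last millimetres.

```bash
python3 -m jog '[[[0,0,15],[0,0,0]],[[0,0,40],[0,0,0]],[[0,0,65],[0,0,0]],[[0,0,90],[0,0,0]],[[0,0,110],[0,0,0]],[[0,0,124],[0,0,0]],[[0,0,133],[0,0,0]],[[0,0,137],[0,0,0]],[[0,0,139],[0,0,0]],[[0,0,139],[0,0,0]]]'
python3 -m jog '[[[0,0,1],[0,0,0]],[[0,0,2],[0,0,0]],[[0,0,3],[0,0,0]],[[0,0,4],[0,0,0]],[[0,0,4],[0,0,0]]]'
python3 - <<'E'
from h import *
s=readout.observe(); print(s['ee_pos'],s['contact_force'],s['torque'])
p,d=get_image("wrist"); cv2.imwrite("pics/w15.png",p[:,:,::-1])
E
```

```text
time: 21.98
ee_pos: [0.525, 0.1454, 0.0592]
orientation: [0.0, 0.041, 0.999, 0.0]
contact_force: [-0.1, -0.5, -2.7]
finger_gap: 0.0554
time: 22.6
ee_pos: [0.5246, 0.1454, 0.0547]
orientation: [-0.0, 0.041, 0.999, -0.0]
contact_force: [-0.5, -1.0, -1.7]
finger_gap: 0.0556
[0.52457485 0.14535872 0.05466088] [-0.51405762 -1.03948265 -1.72291346] [ 0.05563998 -0.01928799 -0.03865351]
```

View pics/w15.png

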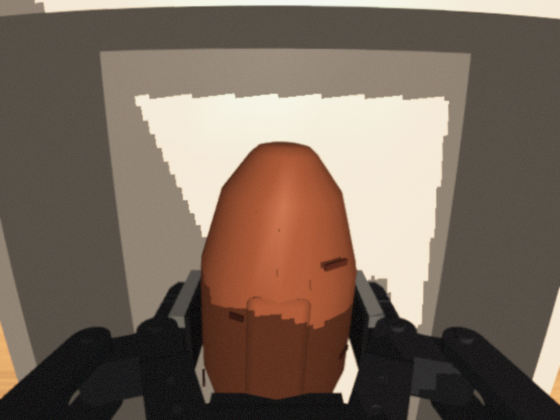

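```bash
python3 -m jog '[[[0,0,1],[0,0,0]],[[0,0,2],[0,0,0]],[[0,0,2],[0,0,0]]]'; python3 -m jog '[[[0,0,0.5],[0,0,0]],[[0,0,1],[0,0,0]],[[0,0,1],[0,0,0]]]'
```

```text
time: 23.02
ee_pos: [0.5246, 0.1453, 0.0527]
orientation: [-0.0, 0.041, 0.999, -0.0]
contact_force: [-0.9, -0.8, -3.2]
finger_gap: 0.0552
time: 23.4
ee_pos: [0.5246, 0.1453, 0.0517]
orientation: [-0.0, 0.041, 0.999, -0.0]
contact_force: [-0.6, -0.6, -2.6]
finger_gap: 0.0555
```

```bash
python3 -m jog '[[[0,0,0.5],[0,0,0]],[[0,0,1],[0,0,0]],[[0,0,1],[0,0,0]]]'; python3 -m jog '[[[0,0,0.5],[0,0,0]],[[0,0,1],[0,0,0]],[[0,0,1],[0,0,0]]]'
```

```text
time: 23.78
ee_pos: [0.5247, 0.1454, 0.0509]
orientation: [-0.0, 0.041, 0.999, 0.0]
contact_force: [-1.8, 0.2, 1.3]
finger_gap: 0.0553
time: 24.15
ee_pos: [0.5247, 0.1454, 0.0509]
orientation: [0.0, 0.041, 0.999, 0.0]
contact_force: [-5.7, -1.8, 11.2]
finger_gap: 0.0552
```

The bottom touches the floor at TCP z ≈ 0.051. I'll ease the press by 1 mm and then open moderately.

```bash
python3 -m jog '[[[0,0,-0.7],[0,0,0]],[[0,0,-1],[0,0,0]]]'; python3 -m jog '[[[0,0,0],[0,0,0]],[[0,0,0],[0,0,0]],[[0,0,0],[0,0,0]],[[0,0,0],[0,0,0]],[[0,0,0],[0,0,0]]]' 40
python3 - <<'E'
from h import *
s=readout.observe(); print(s['ee_pos'],s['contact_force'],s['torque'])
p,d=get_image("wrist"); cv2.imwrite("pics/w16.png",p[:,:,::-1])
E
```

```text
time: 24.4
ee_pos: [0.5246, 0.1454, 0.0509]
orientation: [0.0, 0.041, 0.999, 0.0]
contact_force: [-1.6, -0.0, 1.4]
finger_gap: 0.0554
time: 25.02
ee_pos: [0.5247, 0.1454, 0.0508]
orientation: [-0.0, 0.041, 0.999, -0.0]
contact_force: [0.1, -0.5, -1.0]
finger_gap: 0.0718
[0.52467828 0.14538571 0.05077204] [ 0.099431   -0.51846737 -1.03374452] [ 0.01370466 -0.03743761 -0.02304953]
```

View pics/w16.png

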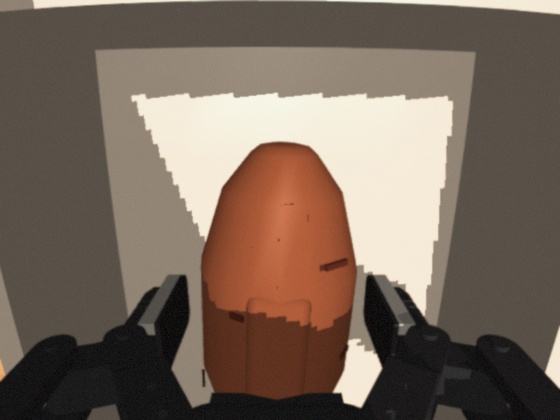

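The fingers are free on both sides and the potato has not moved. I'll withdraw straight up, then move aside to check.

```bash
python3 -m jog '[[[0,0,-8],[0,0,0]],[[0,0,-25],[0,0,0]],[[0,0,-50],[0,0,0]],[[0,0,-85],[0,0,0]],[[0,0,-125],[0,0,0]],[[0,0,-165],[0,0,0]],[[0,0,-200],[0,0,0]],[[0,-20,-225],[0,0,0]],[[0,-50,-230],[0,0,0]],[[0,-90,-230],[0,0,0]],[[0,-130,-230],[0,0,0]],[[0,-165,-230],[0,0,0]],[[0,-185,-230],[0,0,0]],[[0,-190,-230],[0,0,0]],[[0,-190,-230],[0,0,0]]]'
python3 - <<'E'
from h import *
s=readout.observe(); print(s['ee_pos'],s['contact_force'])
p,d=get_image("scene"); cv2.imwrite("pics/s17.png",cv2.resize(p[:,:,::-1],None,fx=1.4,fy=1.4))
p,d=get_image("top"); cv2.imwrite("pics/t17.png",cv2.resize(p[:,:,::-1],None,fx=1.4,fy=1.4))
W=cloud("top",d); hsv=cv2.cvtColor(p,cv2.COLOR_RGB2HSV)
m=(hsv[...,0]<14)&(hsv[...,1]>120)&(np.hypot(W[...,0]-.525,W[...,1]-.148)<.085)&(W[...,2]>.045)
P=W[m]; print(m.sum(),cv2.minAreaRect((P[:,:2]*1000).astype(np.float32)) if m.sum() else 0, np.percentile(P[:,2],[5,50,99]) if m.sum() else 0)
lid=(W[...,2]>.13)&(W[...,2]<.34)&(W[...,1]>.24)&(W[...,1]<.33)&(abs(W[...,0]-.53)<.1); Q=W[lid]; n=np.linalg.svd(Q-Q.mean(0),full_matrices=False)[2][2]; print("lid",len(Q),n,"angle",np.pi-np.arccos(abs(n[2])))
p,d=get_image("wrist"); cv2.imwrite("pics/w17.png",p[:,:,::-1])
E
```

```text
time: 26.95
ee_pos: [0.5092, -0.0435, 0.2814]
orientation: [0.0, 0.041, 0.999, 0.0]
contact_force: [0.1, 0.5, -0.5]
finger_gap: 0.0721
[ 0.50921916 -0.04351688  0.2814362 ] [ 0.11177622  0.5448014  -0.48143992]
701 ((525.1064453125, 142.25633239746094), (47.63230895996094, 117.51421356201172), 82.00845336914062) [0.07909666 0.09082592 0.09978424]
lid 3842 [ 0.08258861  0.95761375 -0.27596201] angle 1.8503867639066693
```

View pics/s17.png

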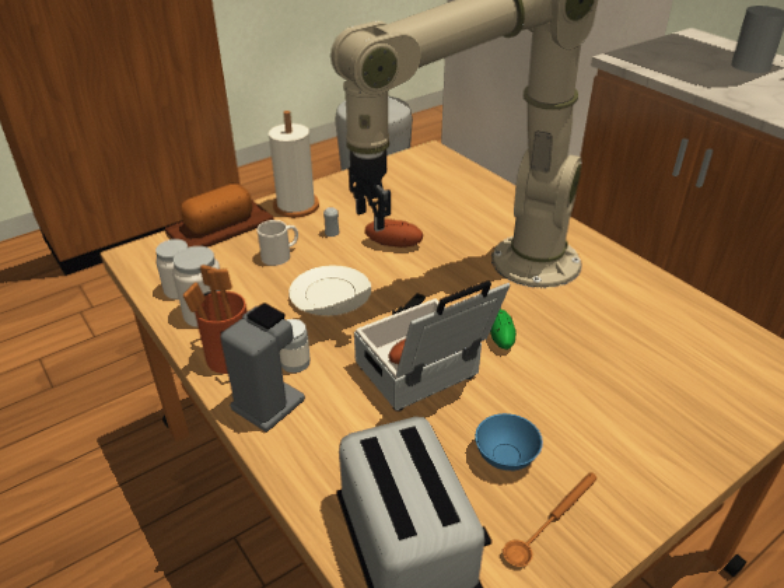

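View pics/t17.png

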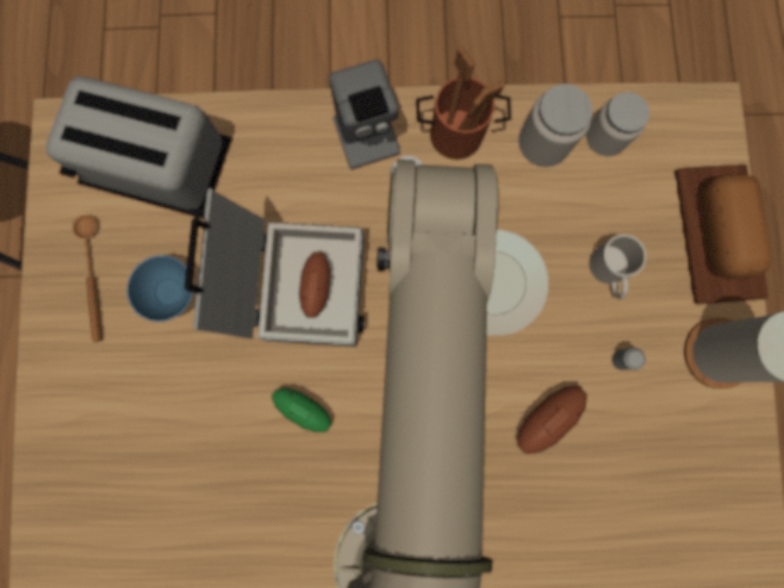

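View pics/w17.png

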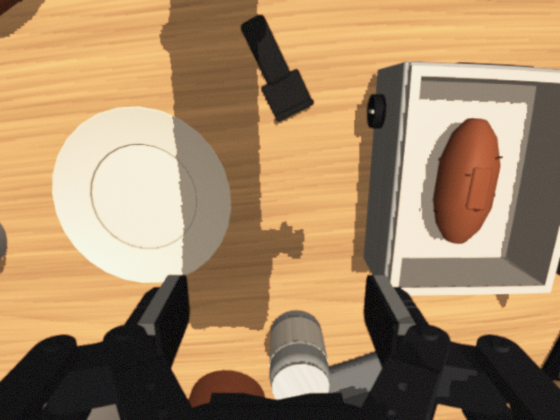

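The potato lies along the crock floor, at (468,180) in the wrist view. The lid measures 1.85 rad. The plate, can, lifter and the rest look undisturbed, and the gripper touches nothing.

```bash
python3 - <<'E'
from bench import env,readout
print(env.job_done()); print(readout.observe()['time'])
E
```

```text
the job is handed in; nothing more can be done
None
the job is handed in; nothing more can be done
```

The lid is open on its stop and the sweet potato is lying on the crock floor; I handed the job in at about 27 s.

**Lid:** I swung it up by its bar, then let the slightly open fingers guide it past upright and down onto its stop. The last depth measurement gave 1.85 rad, with the lid resting there untouched by the robot. Partway up, the bar crept about 5 mm in the clamped fingers and the wrist force rose to about 21 N. I loosened the fingers so the bar could turn freely, and the force dropped below 1 N.

**Potato:** I gripped the smaller brown root on the plate and lowered it in small steps until it touched the floor. It was pressed on with about 11 N for a moment, so I eased back before letting go. It lies lengthwise near the middle of the crock. Its top measured about 0.100 m above the worktop against 0.097 m expected, within the camera's error.

**Other things:** In the last pictures the other kitchen things look where they were, judged by eye. The arm had withdrawn and touched nothing.

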